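Tare the loaded scale with its sunken key

TASK

Tare the scale that has the weight standing on it: with a fingertip, gently push its shutter fully open by the tab, reach down into the well and gently press the sunken key all the way down, then come out and push the shutter fully shut again. Only push and press, grasp nothing; leave the weight where it stands on the pan, and leave the other scale and the things lying around alone.

Things in the scene. Friction and masses are not known exactly. Their poses are not given: they have to be found in the camera images.
- loaded_scale: Scale to be tared, weight on its pan; left or right of its twin. Grey fixed housing 170 (x) x 160 (y) x 60 mm high. Origin: centre of underside; x from its front (display, robot side) to its back, y to its left, z up. Pan 90 mm across at the back, centre (37, 0), top z = 66. In front a shutter that slides along y, between rails with tops at z = 66, covers a 50 mm round well at (-47, -44).
- loaded_scale_well (a point): Centre of the mouth of the loaded scale's well, level with the housing top (60 mm above the bench). The top of the key stands 24 mm below this point at rest.
- loaded_scale_key_top (a point): Centre of the top of the loaded scale's key: a plain round white cap 36 mm across, sunk in the 50 mm bore, 24 mm below the housing top. It goes straight down 5 mm.
- loaded_scale_key (a joint): Travel of that key in m: 0 = up, 0.005 = fully down. It is sprung: about 1.5 N to start it, about 4 N fully down; it comes back up by itself.
- loaded_scale_tab (a point): Centre of the top of the upright tab on that shutter, 76.5 mm above the bench. The tab is a ridge 40 mm long (scale x), 8 mm thick (scale y), 12 mm above the shutter plate. Plate 59 x 58 x 4 mm, top 64.5 mm above the bench. The tab stands near the plate's +y edge: with the shutter shut it is 24 mm to the +y side of the well's centre.
- loaded_scale_shutter (a joint): Position of that shutter in m: 0 = shut, well covered; 0.062 = fully open, slid towards the scale's +y. It stays where it is left (about 1.5 N of friction) and starts 0 to 0.010.
- weight_center (a point): Centre, half-way up, of the weight on the pan: a steel slotted cylinder 47 mm across, 24 mm high, loose; its top is 90 mm above the bench.
- empty_scale: The other scale, with nothing on its pan, built exactly like the loaded one: same sizes and axes. To be left alone.
- empty_scale_key (a joint): Key of the empty scale, m, 0 = up, 0.005 = down.
- empty_scale_shutter (a joint): Shutter of the empty scale, m, 0 = shut, 0.062 = open; starts 0 to 0.010.
- gauge: Bystander: pressure gauge lying face up on the bench behind the scales, 105x68x32 mm; origin under its middle.
- adapter: Bystander: small threaded pipe adapter, 22x25x27 mm, behind the scales; origin under its middle.
- disc_weight: Bystander: flat slotted disc weight, 82 mm across, 12 mm high, behind the scales; origin under its middle.
- weight: The same weight; origin at the centre of its underside.
Mind the look-alikes: they are no part of the job. Leave any green or orange look-alike of the weight alone.

How it is judged:
On the way, in this order (a step that is already met when the one before it is completed fails the run):
1. the loaded scale's shutter is pushed open (value of joint loaded_scale_shutter above 0.055 m), for 0.2 s.
2. its key is pressed down in the well by the fingers (value of joint loaded_scale_key above 0.004 m and contact force between the fingers and loaded_scale above 1 N and value of joint loaded_scale_shutter above 0.05 m), for 0.1 s.
3. the shutter is pushed shut again over the well, with the key back up (value of joint loaded_scale_shutter below 0.006 m and value of joint loaded_scale_key below 0.001 m), for 0.2 s.
At the end, for the whole second after the job is handed in: Key was pressed 4 mm or more of 5 by the fingers, shutter open 55 mm or more; now the key is up (1 mm), the shutter shut (6 mm), the weight on its pan within 10 mm of its start, the empty scale's key up and shutter shut (16 mm), bystanders within 20 mm of their starts (all of step 3 and distance of weight_center from where it was at the start of the episode below 0.01 m and linear speed of weight below 0.02 m/s and value of joint empty_scale_key below 0.001 m and value of joint empty_scale_shutter below 0.016 m and distance of each of gauge, adapter, disc_weight from where it was at the start of the episode below 0.02 m); the robot touches nothing.
It fails at once if the weight is lifted, carried or pushed more than 10 mm (distance of weight_center from where it was at the start of the episode above 0.01 m).
It fails at once if the empty scale's key is pressed (value of joint empty_scale_key above 0.002 m).
It fails at once if the empty scale's shutter is pushed open (value of joint empty_scale_shutter above 0.016 m).
It fails at once if the shutter or the scale is squeezed or pushed hard (over 40 N) (contact force between the fingers and loaded_scale above 40 N).
It fails at once if a bystander is lifted or moved more than 20 mm (distance of any of gauge, adapter, disc_weight from where it was at the start of the episode above 0.02 m).
It also fails if it takes over 54 s, if anything falls off the work surface, if the arm or the gripper's body presses on something with over 40 N, if the wrist force passes 120 N, or if a joint passes its speed limit or range.

ROBOT

A 7-joint arm with a two-finger parallel gripper is mounted at the origin on a cart in front of the work surface, level with it; the furniture and walls round the work are solid. World frame = base frame: x ahead of the robot, y to its left, z up, the work surface at z = 0. Lengths are in m, angles in rad, forces in N, time in s.
With the tool pointing down it reaches from about 0.35 to 0.9 m from the base axis. Payload 19.9 kg.
Tool frame: the origin (TCP) lies on the centre line of the jaws, within the pads' length; the fingertips stand 19 mm ahead of it and the grasp point (between the pads) is the TCP; z points along the fingers, y is the direction in which the jaws open and shut (so a half turn about z gives the same grasp; the last joint's range is limited). The gripper opens to 85 mm and grips with 20 to 120 N. Pads are 22 mm wide; open, the fingers measure 114 mm over their backs; the gripper's body (76 mm by 85 mm) begins 54 mm behind the grasp point. The pads swing forward as they close: fully open they stand 13 mm farther back than shut.
Start: joints at [-1.369, 0.417, -0.01, 1.614, 0.005, 1.111, -0.053], TCP at [0.15, 0.607, 0.25] pointing down, gripper open.
Joint ranges: [-2.81, 2.81], [-0.39, 2.02], [-1.27, 1.25], [0.06, 2.57], [-1.19, 4.33], [0.19, 2], [-2.82, 2.82]. Speed limits (rad/s): [1.89, 1.89, 2.39, 2.39, 3.01, 3.01, 3.01].

INTERFACE

Orientations are given as a rotation vector (axis times angle).
In Python, from station import state, vision, robot gives the robot as it stands. The module is installed in compiled form; this text tells all that it offers.
- The arm moves only by the shell command python3 -m inch 'ROWS' [OPENING]. ROWS is JSON, a list that holds one entry, the list of rows, each a list of 4 numbers: the shift along the tool's x, y, z in mm, then the turn about the tool's z in rad. In form: [[[tx, ty, tz, spin], ...]]. A call has exactly 5 rows; each row shifts and turns the commanded pose from where the row before left it, along the tool's axes as they then stand; what a row does not reach is not made up. A row lasts 1/8 s, in which the tool goes at most 62.5 mm and 10.7 degrees, less where a joint would pass 70% of its speed; a pose out of reach is approached as far as the arm can. A call with a gripper value outside its range is refused whole. OPENING is the finger opening in mm, from 0 to 85.4, set as the call begins (- or left out, the last holds). The fingers move at their own pace and stop on an object; the grip force is fixed at half the most. Time passes only in rows, so rows that do not move let the fingers close, or fill a call up. It gives the time, the measured TCP pose, the force and the opening at its end, in the units of the state.
- state(): the state, without advancing time (a new reading comes with each control period).
- vision.get_image(name): name is "scene" or "top" or "wrist"; returns (picture, depth): 480x640x3 uint8, red, green, blue; 480x640 float32, m along the optical axis (not along the pixel's ray), 0 where there is no reading.
- vision.calibration(name): a dict with "K" (3x3 intrinsics, pixels), "rvec" (rotation vector, rad) and "tvec" (3), from world to camera coordinates, as OpenCV has them. Camera axes: x right, y down, z forward; pixel columns grow to the right and rows downward; lengths in m; the calibration is good to about 2 mm. A picture is of the moment at which its call begins: read the wrist's pose just before it. calibration takes no time and is no camera call; for the wrist camera it gives the pose at the moment of the call.
- robot.close_job(): hands the job in, once; it reports no verdict.
The state is a dict: "clock": time; "joint_pos": joint angles; "qd": joint speeds; "tau": joint torques, N m; "tcp_pos": TCP position; "tool_rot": TCP orientation; "wrist_force": force on the tool from outside, world axes, zero at the start; "moment": the same for the moment, N m; "grip_width": finger opening in m.
Only numpy, scipy, OpenCV 4.12 (cv2) and the standard library are available. Lean on these libraries where they do the work, as an engineer would, in place of code of your own. Each camera call takes 0.05 s, during which the arm holds its last target. There are 200 camera calls.

## Working session

There is one attempt and no reset: what is moved stays moved. The work goes in short steps, Python scripts to look and compute and a shell command to move; the robot and the scene stay as the last step left them, time stands still between calls to the robot, and variables do not carry over. Pictures are saved under pics/ and viewed, about 8 in all and at most 12, crops included, and the job is handed in when it is done.

```bash
mkdir -p pics
cat > h.py <<'E'
import numpy as np, cv2
from station import state, vision, robot
def cam(n):
    c=vision.calibration(n); im,d=vision.get_image(n)
    return im,d,np.array(c["K"]),cv2.Rodrigues(np.array(c["rvec"],float))[0],np.array(c["tvec"],float).ravel()
def cloud(d,K,R,t):
    v,u=np.indices(d.shape); p=np.stack([(u-K[0,2])/K[0,0]*d,(v-K[1,2])/K[1,1]*d,d],-1)
    return (p-t)@R
E
python3 - <<'E'
from h import *
s=state(); print(s["clock"],s["tcp_pos"],s["tool_rot"],s["grip_width"],s["wrist_force"])
for n in("top","scene"):
    im,d,K,R,t=cam(n); cv2.imwrite(f"pics/{n}0.png",im[...,::-1]); np.savez(f"{n}0.npz",im=im,P=cloud(d,K,R,t),d=d)
    print(n,(-R.T@t).round(3))
E
```

```text
0.0 [0.1501765  0.60635746 0.24965353] [-3.80386655e-01 -3.11838894e+00  1.88958980e-03] 0.08532202353202008 [-0.07512659 -0.40280927  0.73782539]
top [ 0.467 -0.093  1.012]
scene [-0.081 -0.548  0.932]
```

View pics/top0.png

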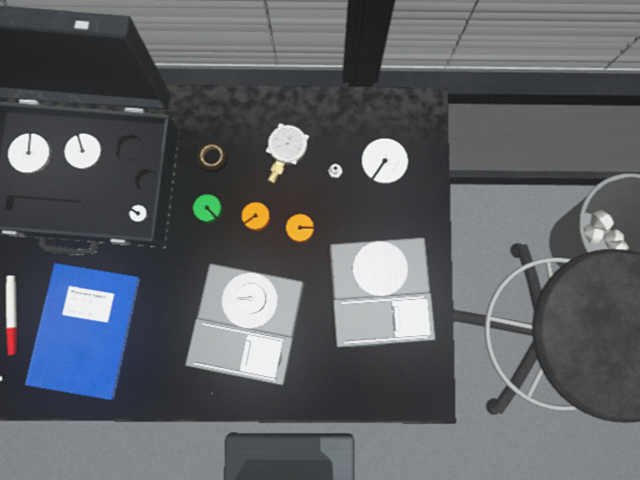

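The loaded scale is the left one (centre about px (245,325), weight on the pan at (250,298), shutter at (262,355)). The empty one is at about (383,292). Next I fit its pose from depth.

Run:
```python
from h import *
f=np.load("top0.npz"); P,im=f["P"],f["im"]
u0,u1,v0,v1=175,312,255,395
Q=P[v0:v1,u0:u1]; z=Q[...,2]
m=((z>.045)&(z<.1)).astype(np.uint8)
n,l,st,_=cv2.connectedComponentsWithStats(m); k=1+np.argmax(st[1:,4]); q=Q[l==k]
r=cv2.minAreaRect((q[:,:2]*1000).astype(np.float32)); print("rect",r, "z hist",np.percentile(q[:,2],[5,25,50,75,95,99]))
w=Q[(z>.083)&(z<.1)]; print("weight",len(w),cv2.minEnclosingCircle((w[:,:2]*1000).astype(np.float32)),w[:,2].mean())
t=Q[(z>.070)&(z<.080)]; print("tab?",len(t),np.round(t[::max(1,len(t)//25)],3).tolist())
g=im[v0:v1,u0:u1].min(-1)>190; l=(g&(z>.055)&(z<.08)).astype(np.uint8)
n,lab,st,c=cv2.connectedComponentsWithStats(l)
for i in range(1,n):
    if st[i,4]>60:
        a=Q[lab==i]; print(st[i],cv2.minAreaRect((a[:,:2]*1000).astype(np.float32)),np.median(a[:,2]))
crop=cv2.resize(im[v0:v1,u0:u1,::-1],None,fx=4,fy=4,interpolation=cv2.INTER_CUBIC); cv2.imwrite("pics/c1.png",crop)
```

```text
rect ((475.468994140625, 35.212745666503906), (160.62779235839844, 171.93572998046875), 79.20523071289062) z hist [0.05674609 0.05890631 0.06090656 0.0647383  0.08779367 0.09084514]
weight 637 ((514.8753051757812, 23.58880043029785), 23.638988494873047) 0.08928810171707281
tab? 168 [[0.533, 0.009, 0.071], [0.519, 0.025, 0.072], [0.517, 0.04, 0.072], [0.517, 0.028, 0.071], [0.512, -0.012, 0.071], [0.499, 0.007, 0.075], [0.467, 0.066, 0.071], [0.445, 0.031, 0.074], [0.443, 0.029, 0.077], [0.442, 0.028, 0.073], [0.44, 0.028, 0.074], [0.439, 0.026, 0.074], [0.437, 0.026, 0.076], [0.434, 0.034, 0.073], [0.432, 0.034, 0.074], [0.431, 0.034, 0.075], [0.429, 0.032, 0.072], [0.428, 0.032, 0.076], [0.426, 0.032, 0.075], [0.425, 0.032, 0.077], [0.423, 0.03, 0.074], [0.421, 0.028, 0.077], [0.418, 0.036, 0.077], [0.417, 0.036, 0.075], [0.415, 0.036, 0.076], [0.414, 0.035, 0.075], [0.412, 0.034, 0.077], [0.411, 0.033, 0.078]]
[  46   18   57   55 1822] ((512.8378295898438, 29.718324661254883), (93.0593490600586, 88.49383544921875), 89.4057846069336) 0.06546187759501226
[  18   68   91   59 1748] ((429.1585388183594, 45.1054573059082), (136.78829956054688, 69.2959213256836), 79.35530853271484) 0.06424666976720277
```

View pics/c1.png

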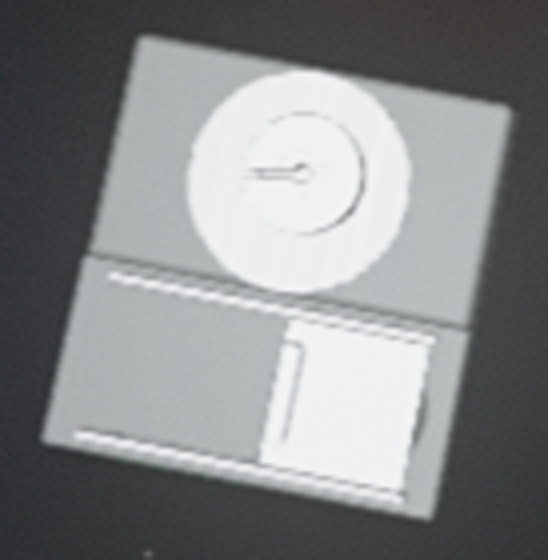

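Measured pose: centre (475, 35) mm and yaw about -11°. The pan checks within 2 mm, and the tab at about (427, 31) mm puts the shutter about 7 mm open. I'm closing the fingers and moving over the well.

```bash
python3 -m inch '[[[-27,-35,0,0],[-27,-35,0,0],[-27,-35,0,0],[-27,-35,0,0],[-27,-35,0,0]]]' 0; python3 -m inch '[[[-27,-35,0,0],[-27,-35,0,0],[-27,-35,0,0],[-27,-35,0,0],[-27,-35,0,0]]]'; python3 -m inch '[[[-27,-35,0,0],[-27,-35,0,0],[-27,-35,10,0],[-27,-35,10,0],[-27,-35,0,-0.05]]]'; python3 -m inch '[[[0,0,0,0],[0,0,0,0],[0,0,0,0],[0,0,0,0],[0,0,0,0]]]'
python3 - <<'E'
from h import *
c=vision.calibration("wrist"); im,d,K,R,t=cam("wrist"); cv2.imwrite("pics/w1.png",im[...,::-1]); P=cloud(d,K,R,t); np.savez("w1.npz",im=im,P=P,K=K,R=R,t=t)
s=state(); print(s["clock"],s["tcp_pos"],s["tool_rot"],s["wrist_force"],s["grip_width"])
E
```

```text
clock: 0.72
tcp_pos: [0.2396, 0.4028, 0.2501]
tool_rot: [-0.38, -3.118, 0.001]
wrist_force: [1.8, 0.3, 1.1]
grip_width: 0.0001
clock: 1.35
tcp_pos: [0.3285, 0.2006, 0.2503]
tool_rot: [-0.38, -3.118, -0.0]
wrist_force: [0.6, 0.8, 0.0]
grip_width: -0.0001
clock: 1.98
tcp_pos: [0.4171, -0.0017, 0.2298]
tool_rot: [-0.301, -3.126, 0.001]
wrist_force: [0.9, -0.2, 1.2]
grip_width: -0.0004
clock: 2.6
tcp_pos: [0.4171, 0.0, 0.2304]
tool_rot: [0.301, 3.127, 0.0]
wrist_force: [0.2, 0.2, 0.6]
grip_width: 0.0001
2.65 [ 4.17101422e-01 -5.33207373e-05  2.30351312e-01] [3.01565642e-01 3.12700257e+00 6.31784278e-05] [ 0.7296803   0.05790908 -0.34230344] -0.0003002669991237088
```

View pics/w1.png

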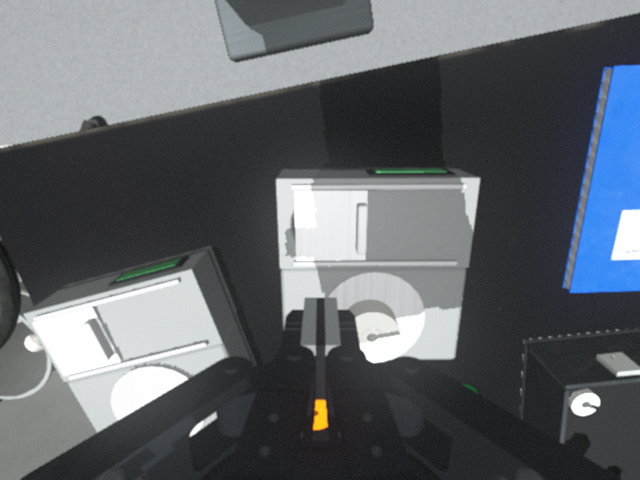

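The wrist view shows the loaded scale squared up with the image, the tab at px (361,229) and a sliver of the well at (290,240). I refine the tab position from this view.

Run:
```python
from h import *
f=np.load("w1.npz"); P,im,K,R,t=[f[k] for k in("P","im","K","R","t")]
def pix(u,v,z):
    r=R.T@np.array([(u-K[0,2])/K[0,0],(v-K[1,2])/K[1,1],1]); c=-R.T@t; return (c+r*(z-c[2])/r[2])*1000
Q=P[195:262,335:385]; q=Q[(Q[...,2]>.0705)&(Q[...,2]<.085)]
print("tab",len(q),cv2.minAreaRect((q[:,:2]*1000).astype(np.float32)),q[:,2].mean())
print("plate z",np.median(P[195:260,300:345,2]),"housing z",np.median(P[195:255,390:450,2]))
# front top edge corners, rails ends, seam
for n,u,v,z in[("frontL",278,178,.06),("frontR",480,178,.06),("backR",457,359,.06),("tabTopL",356,205,.0765),("tabTopR",367,205,.0765),("tabBotL",356,254,.0765),("tabBotR",367,254,.0765)]: print(n,pix(u,v,z).round(1))
a=np.deg2rad(-11);o=np.array([475.5,35.2]);Rs=np.array([[np.cos(a),-np.sin(a)],[np.sin(a),np.cos(a)]])
print("tab in scale",((q[:,:2]*1000).mean(0)-o)@Rs)
cv2.imwrite("pics/w1c.png",cv2.resize(im[165:300,265:490,::-1],None,fx=3.5,fy=3.5,interpolation=cv2.INTER_CUBIC))
```

```text
tab 527 ((426.4690856933594, 31.071781158447266), (8.233844757080078, 40.07686233520508), 79.21439361572266) 0.07547871689527781
plate z 0.0639759133051649 housing z 0.05946302691962746
frontL [376.4 -25.9  60. ]
frontR [406.6 129.1  60. ]
backR [570.8  98.6  60. ]
tabTopL [405.3  29.6  76.5]
tabTopR [406.9  37.8  76.5]
tabBotL [444.3  23.2  76.5]
tabBotR [446.   31.8  76.5]
tab in scale [-48.47834191 -13.7667094 ]
```

View pics/w1c.png

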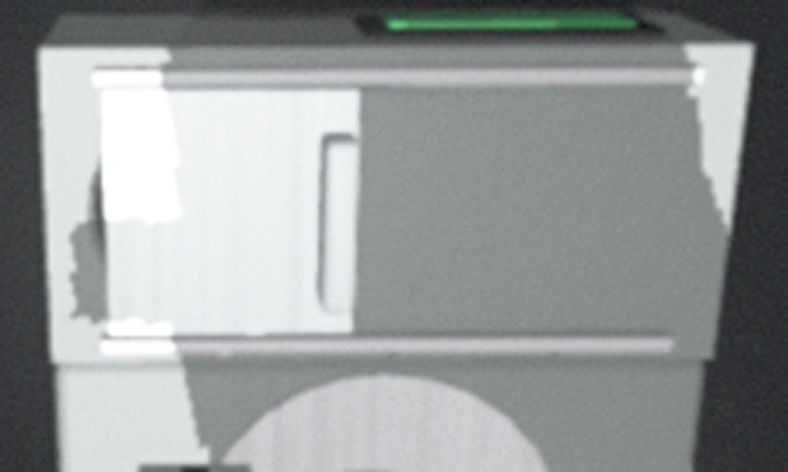

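```bash
python3 -m inch '[[[-3,0,40,0],[0,0,40,0],[0,0,30,0],[0,0,15,0],[0,0,5,0]]]'; python3 -m inch '[[[0,0,4,0],[0,0,4,0],[0,0,3,0],[0,0,0,0],[0,0,0,0]]]'
```

```text
clock: 3.28
tcp_pos: [0.4201, -0.0009, 0.1001]
tool_rot: [-0.302, -3.126, 0.001]
wrist_force: [-0.2, 0.0, 1.0]
grip_width: -0.0
clock: 3.9
tcp_pos: [0.4202, -0.0009, 0.0894]
tool_rot: [0.302, 3.127, -0.0]
wrist_force: [0.6, -0.2, 0.1]
grip_width: 0.0001
```

```bash
python3 -m inch '[[[0,0,1.5,0],[0,3,0,0],[0,3,0,0],[0,3,0,0],[0,3,0,0]]]'; python3 -m inch '[[[0,3,0,0],[0,3,0,0],[0,3,0,0],[0,3,0,0],[0,3,0,0]]]'; python3 -m inch '[[[0,4,0,0],[0,4,0,0],[0,4,0,0],[0,4,0,0],[0,4,0,0]]]'
```

```text
clock: 4.53
tcp_pos: [0.4225, 0.0111, 0.0878]
tool_rot: [0.302, 3.127, -0.0]
wrist_force: [-1.0, -0.3, -0.3]
grip_width: -0.0001
clock: 5.15
tcp_pos: [0.4253, 0.0258, 0.0878]
tool_rot: [-0.302, -3.127, 0.0]
wrist_force: [-0.5, -1.5, 0.7]
grip_width: -0.0001
clock: 5.78
tcp_pos: [0.4291, 0.0455, 0.0878]
tool_rot: [-0.302, -3.127, 0.0]
wrist_force: [-0.9, -2.0, -0.5]
grip_width: 0.0004
```

```bash
python3 -m inch '[[[0,4,0,0],[0,4,0,0],[0,4,0,0],[0,2,0,0],[0,2,0,0]]]'; python3 -m inch '[[[0,1,0,0],[0,1,0,0],[0,1,0,0],[0,0,0,0],[0,0,0,0]]]'
python3 - <<'E'
from h import *
im,d,K,R,t=cam("top"); P=cloud(d,K,R,t); cv2.imwrite("pics/t2.png",cv2.resize(im[240:400,160:340,::-1],None,fx=3.5,fy=3.5))
im,d,K,R,t=cam("wrist"); cv2.imwrite("pics/w2.png",im[...,::-1])
E
```

```text
clock: 6.4
tcp_pos: [0.4322, 0.061, 0.0878]
tool_rot: [-0.302, -3.127, 0.0]
wrist_force: [-2.0, -2.2, -0.1]
grip_width: -0.0002
clock: 7.02
tcp_pos: [0.4329, 0.0639, 0.0878]
tool_rot: [0.302, 3.127, -0.0]
wrist_force: [-0.6, -0.0, 0.4]
grip_width: 0.0001
```

View pics/w2.png

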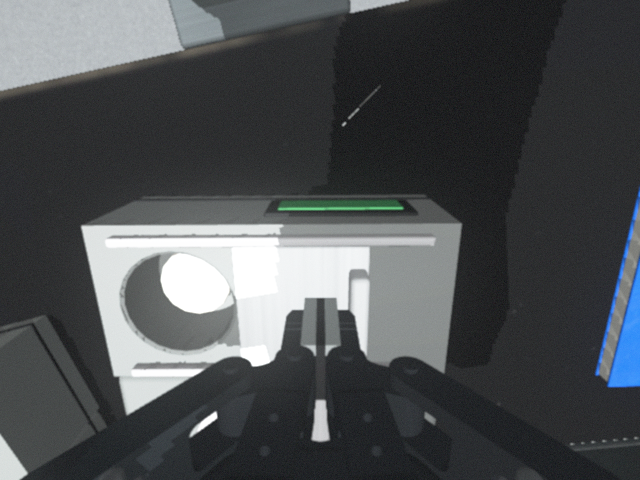

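The well is open at px (180,300), with the plate edge at about (232,270) and the tab at (360,290). I measure how far the shutter has moved.

Run:
```python
from h import *
im,d,K,R,t=cam("wrist"); P=cloud(d,K,R,t)
Q=P[265:340,340:375]; q=Q[(Q[...,2]>.0705)&(Q[...,2]<.082)]*1000
a=np.deg2rad(-11);o=np.array([475.5,35.2]);Rs=np.array([[np.cos(a),-np.sin(a)],[np.sin(a),np.cos(a)]])
l=(q[:,:2]-o)@Rs; print("tab y_s range",len(l),np.percentile(l[:,1],[1,50,99]),"TCP",(state()["tcp_pos"][:2]*1000-o)@Rs)
# well: points deep inside / rim
W=P[240:365,105:250]; z=W[...,2]; k=W[(z>.025)&(z<.045)]*1000; kl=(k[:,:2]-o)@Rs
print("key",len(k),cv2.minEnclosingCircle(kl.astype(np.float32)),np.percentile(k[:,2],[5,50,95]))
p=P[268:300,215:260]; p=p[(p[...,2]>.0625)&(p[...,2]<.068)]*1000; print("plate edge y_s",np.percentile(((p[:,:2]-o)@Rs)[:,1],[1,5]))
m=((z>.057)&(z<.063)).astype(np.uint8); h=((z<.052)).astype(np.uint8)
c,_=cv2.findContours(h,cv2.RETR_EXTERNAL,cv2.CHAIN_APPROX_NONE); c=max(c,key=cv2.contourArea)[:,0]
(cx,cy),ax,an=cv2.fitEllipse(c); cx+=105; cy+=240; C=-R.T@t; r=R.T@np.array([(cx-K[0,2])/K[0,0],(cy-K[1,2])/K[1,1],1]); w=(C+r*(.06-C[2])/r[2])*1000
print("well rim px",cx,cy,ax,"world",w,"scale",(w[:2]-o)@Rs)
```

```text
tab y_s range 1188 [28.08785495 35.75165379 39.70224247] TCP [-47.36979501  20.03294275]
key 5463 ((-45.846092224121094, -45.556243896484375), 25.056034088134766) [27.46810062 35.45727921 43.13385174]
plate edge y_s [-17.03811547 -16.36952937]
well rim px 181.83271026611328 298.52030181884766 (85.33728790283203, 106.51781463623047) world [417.2771958    3.51980864  60.        ] scale [-51.10822182 -42.20757179]
```

```bash
python3 -m inch '[[[0,1,0,0],[0,1,0,0],[0,1,0,0],[0,1,0,0],[0,0.5,0,0]]]'; python3 -m inch '[[[0,0.5,0,0],[0,0.5,0,0],[0,0.5,0,0],[0,0.3,0,0],[0,0,0,0]]]'
```

```text
clock: 7.8
tcp_pos: [0.4337, 0.0684, 0.0878]
tool_rot: [0.302, 3.127, -0.0]
wrist_force: [-0.3, -1.2, 0.3]
grip_width: -0.0002
clock: 8.43
tcp_pos: [0.4339, 0.0698, 0.0878]
tool_rot: [-0.303, -3.127, 0.001]
wrist_force: [0.2, -4.2, 1.9]
grip_width: -0.0002
```

At the end stop (4 N). Now I back off, rise and move over the well.

```bash
python3 -m inch '[[[0,-3,0,0],[0,0,-20,0],[0,-20,-5,0],[0,-20,0,0],[0,-20,0,0]]]'; python3 -m inch '[[[0,-7,0,0],[0,0,0,0],[0,0,10,0],[0,0,10,0],[0,0,5,0]]]'
python3 - <<'E'
from h import *
im,d,K,R,t=cam("wrist"); cv2.imwrite("pics/w3.png",im[...,::-1]); print(state()["tcp_pos"])
tip=state()["tcp_pos"]+[0,0,-.019]; p=R@tip+t; print(K@p/p[2])
E
```

```text
clock: 9.05
tcp_pos: [0.4214, 0.0068, 0.1127]
tool_rot: [0.303, 3.127, 0.0]
wrist_force: [-0.2, -0.2, -0.6]
grip_width: -0.0001
clock: 9.68
tcp_pos: [0.4202, 0.0015, 0.0868]
tool_rot: [-0.301, -3.126, 0.001]
wrist_force: [1.1, -0.3, -0.2]
grip_width: 0.0001
[0.42007882 0.00145381 0.08662269]
[320.58373046 315.50624777   1.        ]
```

View pics/w3.png

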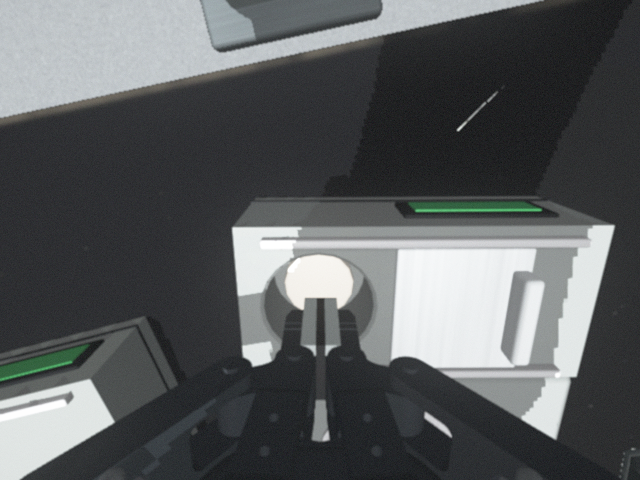

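The tip (320,300) is centred over the well (319,305). I check how high above the tip the wider knuckles sit before going in.

Run:
```python
from h import *
im,d,K,R,t=cam("wrist"); P=cloud(d,K,R,t); T=state(); A=cv2.Rodrigues(np.array(T["tool_rot"]))[0]
L=(P-T["tcp_pos"])@A*1000
for v in range(296,400,8): print(v,[tuple(L[v,u].round().astype(int)) for u in(288,296,308,320,332,345,353)])
q=L[290:480].reshape(-1,3); q=q[(abs(q[:,0])<45)&(abs(q[:,1])<60)&(q[:,2]<22)]
for z in range(-30,22,5):
    s=q[(q[:,2]>=z)&(q[:,2]<z+5)]
    if len(s): print(z,len(s),s[:,0].min().round(),s[:,0].max().round(),s[:,1].min().round(),s[:,1].max().round())
```

```text
296 [(np.int64(-7), np.int64(-17), np.int64(52)), (np.int64(-7), np.int64(-13), np.int64(52)), (np.int64(-7), np.int64(-6), np.int64(51)), (np.int64(-7), np.int64(0), np.int64(52)), (np.int64(-6), np.int64(6), np.int64(50)), (np.int64(-7), np.int64(13), np.int64(51)), (np.int64(-15), np.int64(18), np.int64(68))]
304 [(np.int64(-19), np.int64(-18), np.int64(65)), (np.int64(-12), np.int64(-13), np.int64(53)), (np.int64(10), np.int64(-5), np.int64(11)), (np.int64(10), np.int64(0), np.int64(11)), (np.int64(10), np.int64(5), np.int64(11)), (np.int64(-12), np.int64(13), np.int64(52)), (np.int64(-17), np.int64(18), np.int64(63))]
312 [(np.int64(-19), np.int64(-18), np.int64(57)), (np.int64(6), np.int64(-10), np.int64(12)), (np.int64(10), np.int64(-5), np.int64(5)), (np.int64(11), np.int64(0), np.int64(4)), (np.int64(11), np.int64(4), np.int64(4)), (np.int64(6), np.int64(10), np.int64(12)), (np.int64(-18), np.int64(17), np.int64(55))]
320 [(np.int64(6), np.int64(-13), np.int64(6)), (np.int64(6), np.int64(-10), np.int64(5)), (np.int64(11), np.int64(-5), np.int64(-2)), (np.int64(11), np.int64(
[... 2576 characters left out ...]
t64(12), np.int64(7), np.int64(-38)), (np.int64(12), np.int64(9), np.int64(-38))]
392 [(np.int64(17), np.int64(-8), np.int64(-47)), (np.int64(16), np.int64(-6), np.int64(-46)), (np.int64(11), np.int64(-3), np.int64(-40)), (np.int64(-8), np.int64(0), np.int64(-17)), (np.int64(9), np.int64(3), np.int64(-37)), (np.int64(16), np.int64(6), np.int64(-45)), (np.int64(16), np.int64(8), np.int64(-46))]
-30 2434 -13.0 14.0 -33.0 34.0
-25 812 -8.0 14.0 -28.0 28.0
-20 899 -12.0 12.0 -16.0 17.0
-15 437 6.0 11.0 -14.0 14.0
-10 593 5.0 11.0 -14.0 14.0
-5 523 5.0 11.0 -14.0 14.0
0 465 5.0 11.0 -14.0 14.0
5 431 6.0 11.0 -14.0 14.0
10 315 6.0 11.0 -13.0 13.0
15 47 10.0 11.0 -6.0 6.0
20 99 -33.0 11.0 34.0 60.0
```

Below tool z = -20 the fingers are at most ±14 x ±11 mm, so they fit the bore; the wider knuckles stay above the rails. Going in.

```bash
python3 -m inch '[[[0,0,8,0],[0,0,8,0],[0,0,6,0],[0,0,4,0],[0,0,2,0]]]'; python3 -m inch '[[[0,0,1,0],[0,0,1,0],[0,0,1,0],[0,0,1,0],[0,0,1,0]]]'; python3 -m inch '[[[0,0,1,0],[0,0,1,0],[0,0,0.5,0],[0,0,0.5,0],[0,0,0,0]]]'
```

```text
clock: 10.4
tcp_pos: [0.4205, 0.0013, 0.0596]
tool_rot: [-0.302, -3.127, 0.0]
wrist_force: [-0.3, 1.0, 0.1]
grip_width: -0.0001
clock: 11.02
tcp_pos: [0.4206, 0.0013, 0.0548]
tool_rot: [0.302, 3.127, -0.0]
wrist_force: [-0.7, 0.5, 1.1]
grip_width: -0.0002
clock: 11.65
tcp_pos: [0.4206, 0.0014, 0.0518]
tool_rot: [0.302, 3.127, -0.0]
wrist_force: [-1.3, 0.8, 3.3]
grip_width: -0.0001
```

```bash
python3 -m inch '[[[0,0,0.5,0],[0,0,0.5,0],[0,0,0.5,0],[0,0,0.3,0],[0,0,0,0]]]'; python3 -m inch '[[[0,0,0.3,0],[0,0,0.3,0],[0,0,0.2,0],[0,0,0,0],[0,0,0,0]]]'
```

```text
clock: 12.28
tcp_pos: [0.4206, 0.0013, 0.05]
tool_rot: [0.302, 3.127, -0.0]
wrist_force: [-0.5, -0.2, 5.3]
grip_width: -0.0
clock: 12.9
tcp_pos: [0.4206, 0.0014, 0.0497]
tool_rot: [0.303, 3.127, 0.001]
wrist_force: [-6.3, 1.1, 25.9]
grip_width: -0.0003
```

Key bottomed (5.3 N, then the stop at 26 N). Coming out and over to the far side of the tab.

```bash
python3 -m inch '[[[0,0,-2,0],[0,0,-13,0],[0,0,-20,0],[0,0,-20,0],[0,0,-10,0]]]'; python3 -m inch '[[[0,25,0,0],[0,30,0,0],[0,30,0,0],[0,20,0,0],[0,9,0,0]]]'; python3 -m inch '[[[0,0,10,0],[0,0,10,0],[0,0,4,0],[0,0,2,0],[0,0,0,0]]]'
python3 - <<'E'
from h import *
im,d,K,R,t=cam("wrist"); cv2.imwrite("pics/w4.png",im[...,::-1]); print(state()["tcp_pos"])
E
```

```text
clock: 13.52
tcp_pos: [0.4208, 0.0014, 0.1154]
tool_rot: [0.302, 3.126, 0.001]
wrist_force: [0.1, -0.7, 0.2]
grip_width: 0.0
clock: 14.15
tcp_pos: [0.4423, 0.1141, 0.1142]
tool_rot: [-0.3, -3.127, 0.0]
wrist_force: [-0.2, 0.3, -0.3]
grip_width: 0.0003
clock: 14.78
tcp_pos: [0.4424, 0.113, 0.0882]
tool_rot: [-0.303, -3.127, 0.0]
wrist_force: [1.6, -0.7, 0.6]
grip_width: 0.0001
[0.44250023 0.11312509 0.08832069]
```

View pics/w4.png

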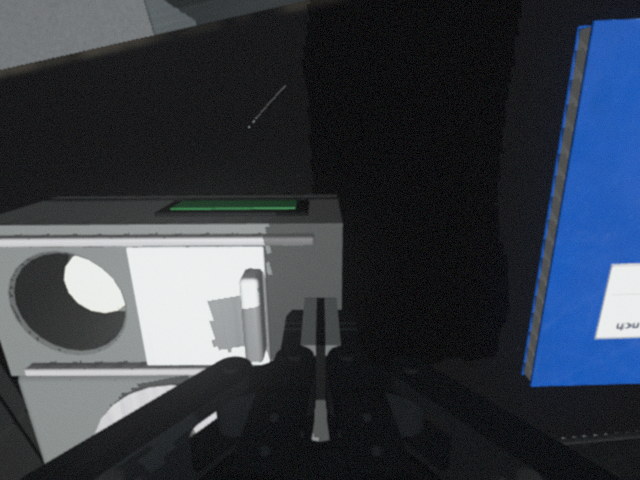

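The fingertip is past the tab (tab at px (250,315), finger at (320,320)) on its +y side. Pushing shut.

```bash
python3 -m inch '[[[0,-3,0,0],[0,-3,0,0],[0,-3,0,0],[0,-3,0,0],[0,-3,0,0]]]'; python3 -m inch '[[[0,-4,0,0],[0,-4,0,0],[0,-4,0,0],[0,-4,0,0],[0,-4,0,0]]]'; python3 -m inch '[[[0,-4,0,0],[0,-4,0,0],[0,-4,0,0],[0,-4,0,0],[0,-4,0,0]]]';  python3 -m inch '[[[0,-4,0,0],[0,-3,0,0],[0,-2,0,0],[0,-1,0,0],[0,-1,0,0]]]'
```

```text
clock: 15.45
tcp_pos: [0.4395, 0.0984, 0.0882]
tool_rot: [0.302, 3.127, 0.0]
wrist_force: [0.5, 3.0, 0.0]
grip_width: -0.0002
clock: 16.08
tcp_pos: [0.4357, 0.0786, 0.0882]
tool_rot: [0.302, 3.127, -0.0]
wrist_force: [-0.2, 1.8, -0.1]
grip_width: 0.0001
clock: 16.7
tcp_pos: [0.4319, 0.059, 0.0882]
tool_rot: [0.302, 3.127, -0.0]
wrist_force: [1.4, 1.1, -0.1]
grip_width: -0.0002
clock: 17.32
tcp_pos: [0.4298, 0.0485, 0.0882]
tool_rot: [0.302, 3.127, -0.0]
wrist_force: [1.1, 1.2, 1.0]
grip_width: -0.0002
```

```bash
python3 -m inch '[[[0,-1,0,0],[0,-1,0,0],[0,-1,0,0],[0,-1,0,0],[0,-0.5,0,0]]]'; python3 -m inch '[[[0,-0.5,0,0],[0,-0.5,0,0],[0,-0.5,0,0],[0,-0.5,0,0],[0,0,0,0]]]'
```

```text
clock: 17.95
tcp_pos: [0.4288, 0.044, 0.0882]
tool_rot: [-0.302, -3.127, 0.0]
wrist_force: [1.0, 1.6, 0.7]
grip_width: 0.0002
clock: 18.58
tcp_pos: [0.4284, 0.042, 0.0882]
tool_rot: [-0.302, -3.127, 0.0]
wrist_force: [1.2, 0.3, 0.2]
grip_width: -0.0001
```

```bash
python3 -m inch '[[[0,-0.5,0,0],[0,-0.5,0,0],[0,-0.5,0,0],[0,0,0,0],[0,0,0,0]]]'; python3 -m inch '[[[0,-0.3,0,0],[0,-0.3,0,0],[0,-0.3,0,0],[0,0,0,0],[0,0,0,0]]]'
```

```text
clock: 19.2
tcp_pos: [0.4282, 0.0405, 0.0882]
tool_rot: [-0.303, -3.127, 0.0]
wrist_force: [1.9, -0.1, 0.7]
grip_width: 0.0001
clock: 19.82
tcp_pos: [0.428, 0.0397, 0.0882]
tool_rot: [0.302, 3.127, -0.0]
wrist_force: [1.0, 1.5, 0.1]
grip_width: 0.0
```

```bash
python3 -m inch '[[[0,-0.4,0,0],[0,-0.4,0,0],[0,-0.3,0,0],[0,0,0,0],[0,0,0,0]]]'
python3 - <<'E'
from h import *
im,d,K,R,t=cam("wrist"); cv2.imwrite("pics/w5.png",im[...,::-1])
print(state()["wrist_force"],state()["tcp_pos"])
E
```

```text
clock: 20.45
tcp_pos: [0.428, 0.0392, 0.0883]
tool_rot: [0.301, 3.127, 0.001]
wrist_force: [1.1, 7.0, 0.7]
grip_width: -0.0001
[0.97163996 5.98186009 0.60241854] [0.42797954 0.03921126 0.08828584]
```

View pics/w5.png

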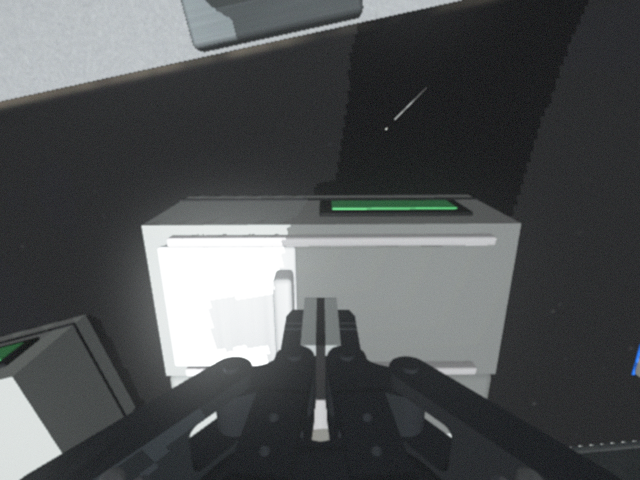

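At the shut stop (7 N), and the plate covers the well with the tab at px (283,310). Backing off, rising clear and checking from the top.

```bash
python3 -m inch '[[[0,4,0,0],[0,4,-5,0],[0,0,-40,0],[0,0,-45,0],[0,0,-45,0]]]'; python3 -m inch '[[[0,40,0,0],[0,45,0,0],[0,45,0,0],[0,40,0,0],[0,0,0,0]]]'; python3 -m inch '[[[0,40,0,0],[0,40,0,0],[0,0,0,0],[0,0,0,0],[0,0,0,0]]]'
python3 - <<'E'
from h import *
im,d,K,R,t=cam("top"); P=cloud(d,K,R,t); cv2.imwrite("pics/t6.png",im[:,:,::-1])
Q=P[255:395,175:312]; z=Q[...,2]; w=Q[(z>.083)&(z<.1)]; print("weight",cv2.minEnclosingCircle((w[:,:2]*1000).astype(np.float32)))
a=np.deg2rad(-11);o=np.array([475.5,35.2]);Rs=np.array([[np.cos(a),-np.sin(a)],[np.sin(a),np.cos(a)]])
q=Q[(z>.072)&(z<.08)]*1000; l=(q[:,:2]-o)@Rs; l=l[(l[:,0]<-25)&(l[:,0]>-70)]; print("tab",len(l),np.median(l,0))
E
```

```text
clock: 21.12
tcp_pos: [0.429, 0.0463, 0.2248]
tool_rot: [-0.303, -3.127, 0.001]
wrist_force: [-0.1, 0.4, 0.0]
grip_width: -0.0
clock: 21.75
tcp_pos: [0.4617, 0.216, 0.223]
tool_rot: [-0.297, -3.127, 0.001]
wrist_force: [-0.4, -0.9, -0.3]
grip_width: -0.0
clock: 22.38
tcp_pos: [0.4773, 0.2907, 0.2234]
tool_rot: [0.305, 3.127, -0.0]
wrist_force: [0.4, 0.1, -0.4]
grip_width: -0.0001
weight ((514.5841064453125, 23.750764846801758), 23.615135192871094)
tab 125 [-46.54784249 -20.70956433]
```

View pics/t6.png

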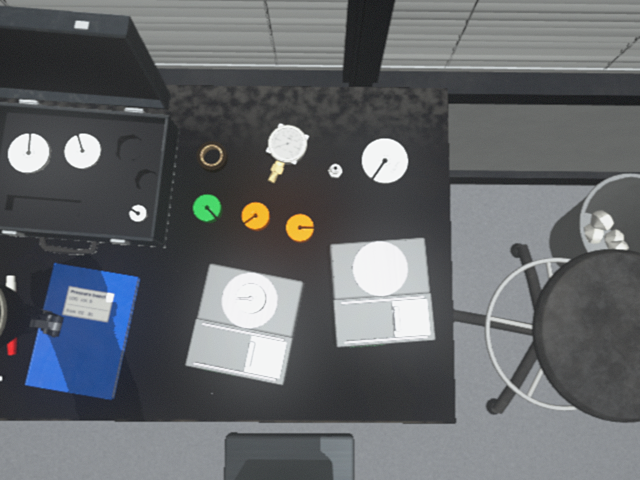

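The shutter is shut (px (265,355)), with the tab at y = -20.7 against -20 nominal. The weight hasn't moved, and the empty scale and bystanders look the same as at the start. The arm is clear.

```bash
python3 -c "
from station import robot
print(robot.close_job())"
```

```text
the job is handed in; nothing more can be done
None
```

The loaded scale (the left one) is tared and the job is handed in at about 22 s of the 54 s. No verdict is reported. I used the closed fingertips and only pushed and pressed:
- **Shutter open:** pushed by the tab until it met its end stop, at about 4 N.
- **Key:** pressed to the bottom of the well. The spring force was about 5 N, with one reading of 26 N at the bottom stop (limit 40 N).
- **Shutter shut:** pushed back until it met its stop, at about 7 N.

**Last checks:**
- **Shutter:** the tab measured 20.7 mm to the -y side of the scale's centre line, against 20 mm when shut.
- **Weight:** it stands within 0.4 mm of where it was at the start.
- **Surroundings:** the empty scale and the things lying around look unchanged in the top picture, and the arm stood well clear.
- **Not checked:** the key coming back up could not be seen under the shut shutter. It was not measured either, but it is sprung and nothing is pressing on it.
- **Disagreement:** one fit of the well's rim was about 4 mm off in x, so I used the key and tab measurements instead.

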